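# Put the flat brushes back in their display trays

### The job

Customers have left brushes lying about on the shop counter: put the four wide flat ones back in the display trays, each in the tray whose coloured end strip matches its handle. Set each down without dropping it, flat and lengthwise in the middle of its tray (bristles to either end), and let go. Leave the two thin round brushes where they lie.

Things in the scene. Friction and masses are not known exactly. Their poses are not given: they have to be found in the camera images.
- flat_black_mid (a point): Wide flat paint brush with a black handle, loose, lying flat, about 45 g. Point: its middle, half-way along its 150 mm length and half-way up its 14 mm thickness (7 mm above what it lies on). x points along the brush to the bristles, z up. Handle 16 mm wide and 14 mm thick from x = -75 to +18 mm (grip it across its width, near this point or a little towards the handle end), then a silver ferrule 36 mm wide, then pale bristles 38 mm wide to x = +75 mm; all stiff.
- flat_red_mid (a point): Wide flat paint brush with a dark wine-red handle, loose, lying flat, about 45 g. Point: its middle, half-way along its 150 mm length and half-way up its 14 mm thickness (7 mm above what it lies on). x points along the brush to the bristles, z up. Handle 16 mm wide and 14 mm thick from x = -75 to +18 mm (grip it across its width, near this point or a little towards the handle end), then a silver ferrule 36 mm wide, then pale bristles 38 mm wide to x = +75 mm; all stiff.
- flat_orange_mid (a point): Wide flat paint brush with an orange handle, loose, lying flat, about 45 g. Point: its middle, half-way along its 150 mm length and half-way up its 14 mm thickness (7 mm above what it lies on). x points along the brush to the bristles, z up. Handle 16 mm wide and 14 mm thick from x = -75 to +18 mm (grip it across its width, near this point or a little towards the handle end), then a silver ferrule 36 mm wide, then pale bristles 38 mm wide to x = +75 mm; all stiff.
- flat_white_mid (a point): Wide flat paint brush with a white handle, loose, lying flat, about 45 g. Point: its middle, half-way along its 150 mm length and half-way up its 14 mm thickness (7 mm above what it lies on). x points along the brush to the bristles, z up. Handle 16 mm wide and 14 mm thick from x = -75 to +18 mm (grip it across its width, near this point or a little towards the handle end), then a silver ferrule 36 mm wide, then pale bristles 38 mm wide to x = +75 mm; all stiff.
- tray_black_floor (a point): Open plywood display tray, fixed to the counter, with a black strip across one end. Point: the middle of its inner floor, 5 mm above the counter. x along its length towards the coloured strip, z up. Inside 180 mm long (x) by 80 mm wide (y); walls 5 mm thick, their tops 12 mm above the counter (7 mm above the floor); strip 22 mm by 90 mm, outside the +x wall, as high as the walls.
- tray_red_floor (a point): Open plywood display tray, fixed to the counter, with a dark wine-red strip across one end. Point: the middle of its inner floor, 5 mm above the counter. x along its length towards the coloured strip, z up. Inside 180 mm long (x) by 80 mm wide (y); walls 5 mm thick, their tops 12 mm above the counter (7 mm above the floor); strip 22 mm by 90 mm, outside the +x wall, as high as the walls.
- tray_orange_floor (a point): Open plywood display tray, fixed to the counter, with an orange strip across one end. Point: the middle of its inner floor, 5 mm above the counter. x along its length towards the coloured strip, z up. Inside 180 mm long (x) by 80 mm wide (y); walls 5 mm thick, their tops 12 mm above the counter (7 mm above the floor); strip 22 mm by 90 mm, outside the +x wall, as high as the walls.
- tray_white_floor (a point): Open plywood display tray, fixed to the counter, with a white strip across one end. Point: the middle of its inner floor, 5 mm above the counter. x along its length towards the coloured strip, z up. Inside 180 mm long (x) by 80 mm wide (y); walls 5 mm thick, their tops 12 mm above the counter (7 mm above the floor); strip 22 mm by 90 mm, outside the +x wall, as high as the walls.
- round_black_mid (a point): Thin round paint brush with a black handle and brown pointed tip, 150 mm long and only 8 mm thick, loose, 15 g: stays where it lies. Point: its middle, 4 mm above the counter. x along it to the tip, z up.
- round_red_mid (a point): Thin round paint brush with a dark wine-red handle and brown pointed tip, 150 mm long and only 8 mm thick, loose, 15 g: stays where it lies. Point: its middle, 4 mm above the counter. x along it to the tip, z up.
There are look-alikes about, which are no part of the job. Leave any pink or yellow look-alike of the part that bears flat_red_mid alone.

How it is judged (in metres and radians):
At the end, for the whole second after the job is handed in: Each of the four flat brushes lies flat (within 4.5 degrees) on the floor of the tray of its own handle colour, its middle within 15 mm of the tray's middle, lengthwise within 15 degrees either way round, released and at rest; neither round brush has been moved more than 15 mm (horizontal distance between flat_black_mid and tray_black_floor below 0.015 m and z of flat_black_mid in the frame of tray_black_floor between 0.003 and 0.012 m and angle between the x axis of flat_black_mid and the x axis of tray_black_floor, either way round below 0.26 rad and angle between each of flat_black_mid, flat_red_mid, flat_orange_mid, flat_white_mid's own z axis and vertical below 0.08 rad and linear speed of each of flat_black, flat_red, flat_orange, flat_white below 0.02 m/s and contact force between each of flat_black, flat_red, flat_orange, flat_white and the fingers below 0.05 N and horizontal distance between flat_red_mid and tray_red_floor below 0.015 m and z of flat_red_mid in the frame of tray_red_floor between 0.003 and 0.012 m and angle between the x axis of flat_red_mid and the x axis of tray_red_floor, either way round below 0.26 rad and horizontal distance between flat_orange_mid and tray_orange_floor below 0.015 m and z of flat_orange_mid in the frame of tray_orange_floor between 0.003 and 0.012 m and angle between the x axis of flat_orange_mid and the x axis of tray_orange_floor, either way round below 0.26 rad and horizontal distance between flat_white_mid and tray_white_floor below 0.015 m and z of flat_white_mid in the frame of tray_white_floor between 0.003 and 0.012 m and angle between the x axis of flat_white_mid and the x axis of tray_white_floor, either way round below 0.26 rad and distance of each of round_black_mid, round_red_mid from where it was at the start of the episode below 0.015 m); the robot touches nothing.
It fails at once if a flat brush was dropped (out of the fingers more than 45 mm above the counter) ((height (world z) of flat_black_mid above 0.052 m and contact force between flat_black and the fingers below 0.01 N) or (height (world z) of flat_red_mid above 0.052 m and contact force between flat_red and the fingers below 0.01 N) or (height (world z) of flat_orange_mid above 0.052 m and contact force between flat_orange and the fingers below 0.01 N) or (height (world z) of flat_white_mid above 0.052 m and contact force between flat_white and the fingers below 0.01 N)).
It fails at once if the black-handled round brush was moved more than 15 mm (distance of round_black_mid from where it was at the start of the episode above 0.015 m).
It fails at once if the dark wine-red-handled round brush was moved more than 15 mm (distance of round_red_mid from where it was at the start of the episode above 0.015 m).
It also fails if it takes over 93 s, if anything falls off the work surface, if the arm or the gripper's body presses on something with over 40 N, if the wrist force passes 120 N, or if a joint passes its speed limit or range.

### The arm

A 6-joint arm with a two-finger parallel gripper is mounted at the origin on the work surface. World frame = base frame: x ahead of the robot, y to its left, z up, the work surface at z = 0. Lengths are in mm, angles in rad, forces in N, time in s.
With the tool pointing down it reaches from about 275 to 1000 mm from the base axis. Payload 8.4 kg.
Tool frame: the origin (TCP) lies between the finger pads; the fingertips stand 17 mm ahead of it and the grasp point (between the pads) lies 2 mm behind it (r.tcp_to_tips is the distance from the TCP to the fingertips, in mm); z points along the fingers, y is the line along which they close (so a half turn about z gives the same grasp; the last joint's range is limited). The gripper opens to 85 mm and grips with 20 to 120 N. Pads are 22 mm wide; open, the fingers measure 114 mm over their backs; the gripper's body (76 mm by 85 mm) begins 54 mm behind the grasp point. The pads swing forward as they close: fully open they stand 13 mm farther back than shut.
Start: joints at [1.1, 0.353, 1.633, -0, 1.155, -0.002], TCP at [282.384, 557.573, 248.281] pointing down, gripper open.
Joint ranges: [-2.63, 2.63], [-0.92, 2.1], [0.06, 2.66], [-1.3, 4.44], [0, 2.69], [-3.02, 3.02]. Speed limits (rad/s): [2.22, 2.22, 2.79, 3.14, 3.14, 3.14].

### API

Orientations are given as [roll, pitch, yaw] about the fixed x, y, z axes, in that order (R = Rz(yaw) Ry(pitch) Rx(roll)).
In Python, from rig import r gives the robot as it stands. The module is installed in compiled form; this text tells all that it offers.
- The arm moves only by the tool apply_moves, never from a script. Its argument "series" is text: rows parted by semicolons, each of 7 numbers parted by spaces: the shift along the tool's x, y, z in cm, then the turn, a rotation vector about the tool's x, y, z in rad, then the gripper's target within -1 to 1 (shut at 1, half-way at 0, fully open at -1). In form: tx ty tz rx ry rz fingers; .... A call has exactly 10 rows; each row shifts and turns the commanded pose from where the row before left it, along the tool's axes as they then stand; what a row does not reach is not made up. A row lasts 1/12 s, in which the tool goes at most 41.7 mm and 7.16 degrees, less where a joint would pass 70% of its speed; a pose out of reach is approached as far as the arm can. A call with a gripper value outside its range is refused whole. The fingers move at their own pace and stop on an object; "squeeze" is the grip in N (left out, the last holds). Time passes only in rows, so rows that do not move let the fingers close, or fill a call up. It gives the time, the measured TCP pose, the force and the opening at its end, in the units of the state.
- r.sense(): the state, without advancing time (a new reading comes with each control period).
- r.grab_frame(name): name is "scene" or "top"; returns the picture (480x640x3 uint8, blue, green, red); there is no depth.
- r.camera_info(name): a dict with "K" (3x3 intrinsics, pixels), "extrinsics" (4x4, takes a point from camera to world coordinates). Camera axes: x right, y down, z forward; pixel columns grow to the right and rows downward; lengths in mm; the calibration is good to about 2 mm. A picture is of the moment at which its call begins. camera_info takes no time and is no camera call.
- r.sign_off(): hands the job in, once; it reports no verdict.
The state is a dict: "clock": time; "qpos": joint angles; "qvel": joint speeds; "joint_efforts": joint torques, N m; "eef_pos": TCP position; "tcp_rot": TCP orientation; "contact_force": force on the tool from outside, world axes, zero at the start; "wrist_torque": the same for the moment, N m; "opening": opening from 0.0 (shut) to 1.0 (fully open).
Only numpy, scipy, OpenCV 4.12 (cv2) and the standard library are available. Lean on these libraries where they do the work, as an engineer would, in place of code of your own. Each camera call takes 0.05 s, during which the arm holds its last target. There are 200 camera calls.

## Working session

There is one attempt and no reset: what is moved stays moved. The work goes in short steps, Python scripts to look and compute and a tool call to move; the robot and the scene stay as the last step left them, time stands still between calls to the robot, and variables do not carry over. Pictures are saved under pics/ and viewed, on a budget of 14 in all, crops included, one or two more only if the job needs it, and the job is handed in when it is done.

Besides the shell and the picture viewer there is one more tool, called after ">>>" by a JSON object that holds its "name" and its "arguments". apply_moves: Moves the arm, as the interface text tells. Its arguments: {"type":"object","properties":{"series":{"type":"string"},"squeeze":{"type":"number"}},"required":["series"]}

```bash
mkdir -p pics && python3 - <<'E'
from rig import r
import cv2
for n in("scene","top"):
    cv2.imwrite(f"pics/{n}0.png",r.grab_frame(n)); c=r.camera_info(n); print(n,c["K"],c["extrinsics"])
print(r.sense(), r.tcp_to_tips)
E
```

```text
scene [[475.82201546   0.         315.39357818]
 [  0.         475.82201546 242.06862685]
 [  0.           0.           1.        ]] [[ 8.23701862e-01  3.62490865e-01 -4.36022494e-01  9.41901416e+02]
 [ 5.66698012e-01 -5.00243584e-01  6.54682915e-01 -6.56670821e+02]
 [ 1.91991207e-02 -7.86356617e-01 -6.17474424e-01  7.13902394e+02]
 [ 0.00000000e+00  0.00000000e+00  0.00000000e+00  1.00000000e+00]]
top [[448.58121786   0.         325.02025966]
 [  0.         448.58121786 239.88959676]
 [  0.           0.           1.        ]] [[-2.03207796e-02 -9.95057368e-01  9.72003135e-02  3.70119079e+02]
 [-9.99785791e-01  2.06064262e-02  1.93568798e-03  6.27586981e+01]
 [-3.92907167e-03 -9.71401577e-02 -9.95262956e-01  9.70501720e+02]
 [ 0.00000000e+00  0.00000000e+00  0.00000000e+00  1.00000000e+00]]
{'clock': 0.1, 'qpos': array([ 1.09961324e+00,  3.53622407e-01,  1.63403511e+00,  7.84686329e-06,
        1.15521880e+00, -2.41461053e-03]), 'qvel': array([ 0.00087804, -0.00192792, -0.00276438,  0.00064983, -0.00161711,
        0.00026914]), 'joint_efforts': array([-9.72600574e-04, -6.06353331e+01, -3.42822182e+01, -7.42198017e-05,
        4.03565631e-03,  4.76453479e-06]), 'eef_pos': array([282.19189988, 557.2187541 , 247.62011509]), 'tcp_rot': array([-3.14030900e+00, -1.02744328e-05,  2.67282100e+00]), 'contact_force': array([ 0.06134766, -0.29578067,  0.29555201]), 'wrist_torque': array([ 0.04160963, -0.00278942, -0.04687573]), 'opening': 1.0012050820815694} 17.0
```

View pics/top0.png

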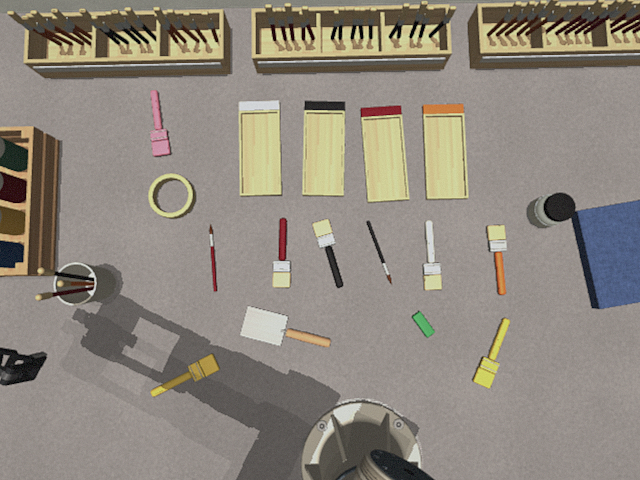

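View pics/scene0.png

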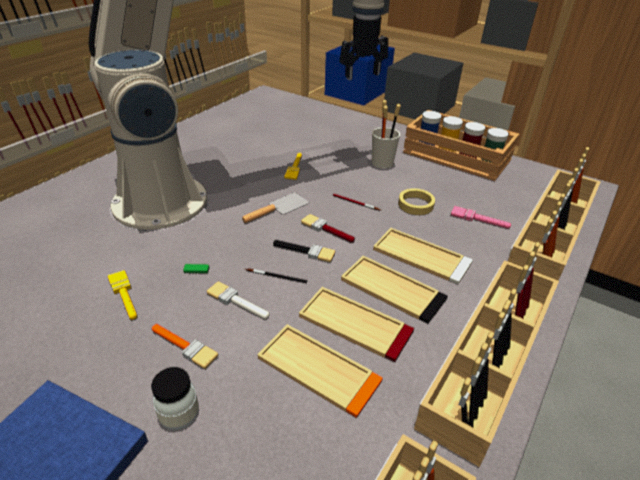

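The top view shows the four trays in a row: white (260,150), black (324,150), red (385,155) and orange (445,152). 

Candidates and choices:
- **Flat brushes to move:** wine-red (283,253), black (328,253), white (431,255), orange (499,260).
- **Could be mistaken for them:** round red (213,258), round black (379,252), pink flat (158,123), yellow flats (490,353) and (185,375), scraper (285,327), green block (423,323).
- **Choice:** the four wide ones in the row with pale bristles. The thin round ones, and the pink and yellow ones, stay where they are.

```bash
cat > h.py <<'E'
import cv2, numpy as np
from rig import r
def ray(uv,z,n="top"):
    c=r.camera_info(n);E=c["extrinsics"];d=E[:3,:3]@np.linalg.solve(c["K"],[uv[0],uv[1],1.]);o=E[:3,3]
    return (o+d*(z-o[2])/d[2])[:2]
def mask(im,box,thr=28):
    x0,y0,x1,y1=box; lab=cv2.cvtColor(im,cv2.COLOR_BGR2LAB).astype(float)[y0:y1,x0:x1]
    bg=np.median(lab.reshape(-1,3),0); m=(np.linalg.norm(lab-bg,axis=2)>thr).astype(np.uint8)*255
    return m
def biggest(m):
    cs,_=cv2.findContours(m,cv2.RETR_EXTERNAL,cv2.CHAIN_APPROX_NONE); return max(cs,key=cv2.contourArea)
def brush(im,box,z=10,thr=28):
    """middle and direction (to the bristles) from silhouette extremes along its long axis"""
    c=biggest(mask(im,box,thr)).reshape(-1,2)+np.array(box[:2])
    p=np.array([ray(q,z) for q in c])
    (cx,cy),(w,h),a=cv2.minAreaRect(p.astype(np.float32))
    a=np.radians(a if w>h else a+90); u=np.array([np.cos(a),np.sin(a)]); v=np.array([-u[1],u[0]])
    s=(p-[cx,cy])@u; t=(p-[cx,cy])@v
    if np.ptp(t[s>20])<np.ptp(t[s<-20]): u,v,s,t=-u,-v,-s,-t
    # axis refined from handle and head centre lines
    mid=lambda k:(t[k].max()+t[k].min())/2
    hd,br=mid((s<-10)&(s>-65)),mid((s>25)&(s<65))
    return np.array([cx,cy]),np.arctan2(u[1],u[0]),(max(w,h),min(w,h)),(hd,br)
E
python3 - <<'E'
from h import *
im=cv2.imread("pics/top0.png")
B=dict(red=(262,210,304,296),black=(305,212,352,294),white=(412,212,452,298),orange=(478,215,520,302))
for k,b in B.items():
    c,a,d,e=brush(im,b); print(k,c.round(1),"dir",round(a,3),np.round(d,1),np.round(e,1))
for k,b in dict(rblack=(358,212,400,294),rred=(200,215,230,300)).items():
    c,a,d,e=brush(im,b,4); print(k,c.round(1),round(a,3),np.round(d,1))
hsv=cv2.cvtColor(im,cv2.COLOR_BGR2HSV)
T=dict(white=(232,95,288,205),black=(296,95,352,205),red=(354,100,416,208),orange=(418,98,474,208))
vis=im.copy()
for k,(x0,y0,x1,y1) in T.items():
    m=cv2.inRange(hsv[y0:y1,x0:x1],(18,50,120),(35,255,255))
    c=biggest(m).reshape(-1,2)+[x0,y0]
    p=np.array([ray(q,12) for q in c]); (cx,cy),s,a=cv2.minAreaRect(p.astype(np.float32))
    if s[0]<s[1]: a+=90; s=s[::-1]
    print("tray",k,round(cx,1),round(cy,1),"yaw",round(np.radians((a+90)%180-90),3),np.round(s,1))
    cv2.drawContours(vis,[c.reshape(-1,1,2)],-1,(255,0,255),1)
for b in B.values():
    cv2.drawContours(vis,[biggest(mask(im,b))],-1,(255,0,255),1,offset=b[:2])
cv2.imwrite("pics/vis.png",cv2.resize(vis[90:310,200:530],None,fx=2.4,fy=2.4,interpolation=cv2.INTER_NEAREST))
E
```

```text
red [441.3 157.5] dir 3.133 [148.7  38.5] [0.2 0. ]
black [434.6  53.9] dir 0.273 [149.2  38.3] [1.  0.2]
white [ 428.4 -159.3] dir -3.12 [148.1  39.5] [0.1 0. ]
orange [ 461.9 -302.4] dir -3.069 [56.7 41.6] [ 0.6 -0.8]
rblack [436.  -51.2] 0.328 [146.5   9.9]
rred [431.8 307.7] -3.067 [145.7   9.3]
tray white 660.0 204.3 yaw 0.014 [191.1  91.3]
tray black 656.9 64.4 yaw -0.038 [191.7  90.5]
tray red 641.6 -69.0 yaw 0.048 [192.1  91.2]
tray orange 643.6 -201.7 yaw -0.001 [192.1  91. ]
```

View pics/vis.png

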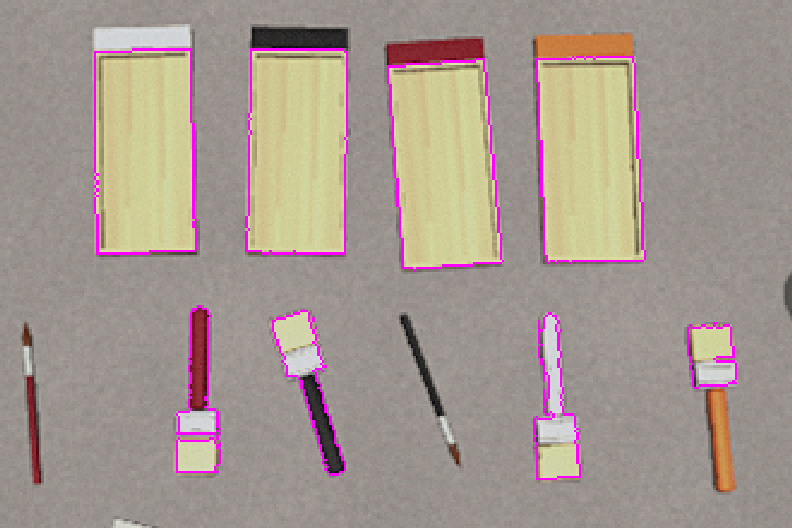

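The outlines fit the trays and brushes well, and the choice stands: four wide brushes, with the round red and round black excluded. Only the orange brush's contour is broken at the ferrule, so I'll fix that one and work out the first move.

```bash
cat >> h.py <<'E'
def to(x,y,z,yaw):
    """turn about tool z, then shift in tool axes (cm) after that turn, tool pointing down"""
    s=r.sense();p=s["eef_pos"];w=s["tcp_rot"][2]
    rz=-((yaw-w+np.pi)%(2*np.pi)-np.pi); d=np.array([x,y,z])-p; c,q=np.cos(yaw),np.sin(yaw)
    print("rz",round(rz,3),"t",np.round(np.array([d[0]*c+d[1]*q,d[0]*q-d[1]*c,-d[2]])/10,2),"q6",s["qpos"][5].round(2))
E
python3 - <<'E'
from h import *
import h
im=cv2.imread("pics/top0.png")
m0=h.mask; h.mask=lambda i,b,t=28: cv2.morphologyEx(m0(i,b,t),cv2.MORPH_CLOSE,np.ones((5,5)))
for k,b in dict(orange=(478,215,520,302),red=(262,210,304,296)).items():
    c,a,d,e=brush(im,b); print(k,c.round(1),"dir",round(a,3),np.round(d,1),np.round(e,1))
to(441,157.5,120,3.133)
E
```

```text
orange [ 415.4 -305.8] dir 0.073 [150.1  41.6] [3.4 0. ]
red [439.2 157.6] dir 3.133 [152.9  38.5] [0.2 0. ]
rz -0.46 t [-16.22 -39.83  12.76] q6 -0.0
```

>>> {"name": "apply_moves", "arguments": {"series": "0 -3 1 0 0 -0.115 -0.2;0 -3 1 0 0 -0.115 -0.2;0 -3 1 0 0 -0.115 -0.2;0 -3 1 0 0 -0.115 -0.2;-1.5 -3 1 0 0 0 -0.2;-1.5 -3 1 0 0 0 -0.2;-1.5 -3 1 0 0 0 -0.2;-1.5 -3 1 0 0 0 -0.2;-1.5 -3 1 0 0 0 -0.2;-1.5 -3 1 0 0 0 -0.2", "squeeze": 40}}

```text
clock: 0.93
eef_pos: [336.2, 261.4, 147.8]
tcp_rot: [-3.142, 0.0, 3.133]
contact_force: [-0.2, 0.4, 0.4]
opening: 0.597
```

```bash
python3 - <<'E'
from h import *
to(441,157.5,60,3.133); s=r.sense(); print(s["eef_pos"],s["tcp_rot"])
E
```

```text
rz 0.0 t [-10.56 -10.3    8.78] q6 -0.91
[336.24978029 261.43651957 147.84836114] [-3.14158807e+00  6.43004110e-05  3.13323105e+00]
```

>>> {"name": "apply_moves", "arguments": {"series": "-2.64 -2.58 1.2 0 0 0 -0.2;-2.64 -2.58 2 0 0 0 -0.2;-2.64 -2.57 2 0 0 0 -0.2;-2.64 -2.57 2 0 0 0 -0.2;0 0 2.2 0 0 0 -0.2;0 0 2 0 0 0 -0.2;0 0 1.4 0 0 0 -0.2;0 0 0 0 0 0 1;0 0 0 0 0 0 1;0 0 0 0 0 0 1"}}

```text
clock: 1.77
eef_pos: [440.5, 159.8, 21.3]
tcp_rot: [3.141, 0.0, 3.133]
contact_force: [-1.0, 1.4, 3.7]
opening: 0.186
```

>>> {"name": "apply_moves", "arguments": {"series": "0 0 0 0 0 0 1;0 0 0 0 0 0 1;0 0 0 0 0 0 1;0 0 0 0 0 0 1;0 0 -0.5 0 0 0 1;0 0 -0.5 0 0 0 1;0 0 -1 0 0 0 1;0 0 -1 0 0 0 1;0 0 0 0 0 0 1;0 0 0 0 0 0 1"}}

```text
clock: 2.6
eef_pos: [440.9, 159.8, 51.7]
tcp_rot: [3.141, 0.002, 3.133]
contact_force: [-0.3, 0.1, 0.3]
opening: 0.174
```

```bash
python3 - <<'E'
from h import *
s=r.sense(); print(s["eef_pos"],s["opening"])
im=np.hstack([r.grab_frame("scene")[170:290,200:400],r.grab_frame("top")[200:320,220:420]])
cv2.imwrite("pics/g1.png",cv2.resize(im,None,fx=2,fy=2,interpolation=cv2.INTER_CUBIC))
to(641.6,-69,50,np.pi+.048)
E
```

```text
[440.91863768 159.78850935  51.6934358 ] 0.17372491540817386
rz -0.057 t [-19.02 -23.8    0.08] q6 -1.22
```

View pics/g1.png

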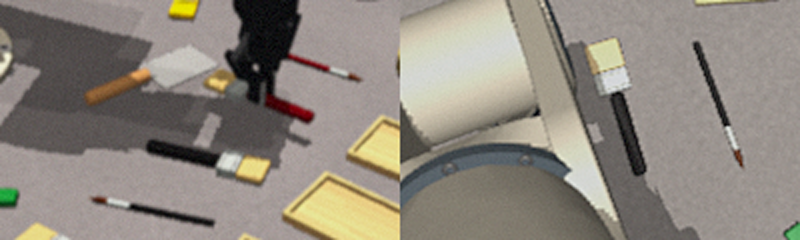

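The crop shows the red brush held level in the fingers at about (285,100), with the black brush and both round brushes undisturbed.

>>> {"name": "apply_moves", "arguments": {"series": "-1 -1.3 0 0 0 -0.057 1;-2 -2.5 0 0 0 0 1;-2 -2.5 0 0 0 0 1;-2 -2.5 0 0 0 0 1;-2 -2.5 0 0 0 0 1;-2 -2.5 0 0 0 0 1;-2 -2.5 0 0 0 0 1;-2 -2.5 0 0 0 0 1;-2 -2.5 0 0 0 0 1;-2 -2.5 0 0 0 0 1"}}

```text
clock: 3.53
eef_pos: [641.1, -71.0, 49.9]
tcp_rot: [3.141, -0.001, -3.094]
contact_force: [-0.4, 0.7, -0.0]
opening: 0.169
```

```bash
python3 - <<'E'
from h import *
s=r.sense(); print(s["eef_pos"],s["opening"],s["qvel"].round(2))
im=np.hstack([r.grab_frame("scene")[260:420,280:480],r.grab_frame("top")[80:240,320:520]])
cv2.imwrite("pics/g2.png",cv2.resize(im,None,fx=2,fy=2,interpolation=cv2.INTER_CUBIC))
to(641.6,-69,27,np.pi+.048)
E
```

```text
[641.12289066 -70.97807765  49.91073549] 0.16865831985245017 [-0.41  0.33 -0.66  0.    0.33 -0.41]
rz -0.002 t [0.21 0.42 2.34] q6 -1.73
```

View pics/g2.png

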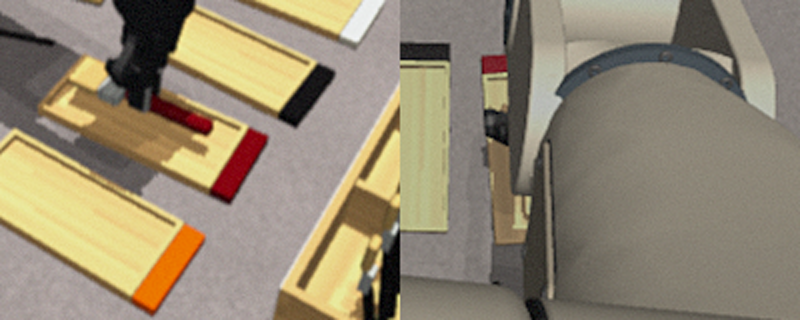

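The red brush hangs level over its tray, handle towards the red strip. Next I lower it, release with a small opening and rise.

>>> {"name": "apply_moves", "arguments": {"series": "0.2 0.4 0.8 0 0 0 1;0 0 0.8 0 0 0 1;0 0 0.5 0 0 0 1;0 0 0.3 0 0 0 1;0 0 0 0 0 0 1;0 0 0 0 0 0 0.3;0 0 0 0 0 0 0.3;0 0 0 0 0 0 0.3;0 0 -1 0 0 0 0.3;0 0 -2 0 0 0 0.3"}}

```text
clock: 4.47
eef_pos: [636.7, -65.4, 55.1]
tcp_rot: [3.141, -0.004, -3.093]
contact_force: [-0.5, -0.7, 0.2]
opening: 0.348
```

```bash
python3 - <<'E'
from h import *
s=r.sense(); print(s["eef_pos"],s["opening"],s["contact_force"])
im=np.hstack([r.grab_frame("scene")[260:420,280:480],r.grab_frame("top")[80:240,320:520]])
to(434.6,53.9,70,.273+np.pi)
E
```

```text
[636.71234461 -65.36290523  55.12214641] 0.3480772799022274 [-0.48139578 -0.7139558   0.22650211]
rz -0.225 t [16.6  17.08 -1.02] q6 -1.72
```

>>> {"name": "apply_moves", "arguments": {"series": "0 0 -0.8 0 0 -0.115 0;0 0 0 0 0 -0.11 -0.2;2.37 2.44 0 0 0 0 -0.2;2.37 2.44 0 0 0 0 -0.2;2.37 2.44 0 0 0 0 -0.2;2.37 2.44 0 0 0 0 -0.2;2.37 2.44 0 0 0 0 -0.2;2.37 2.44 0 0 0 0 -0.2;2.37 2.44 0 0 0 0 -0.2;0 0 0 0 0 0 -0.2"}}

```text
clock: 5.4
eef_pos: [425.9, 55.3, 64.1]
tcp_rot: [3.14, -0.006, -2.867]
contact_force: [0.1, -0.0, -1.0]
opening: 0.599
```

>>> {"name": "apply_moves", "arguments": {"series": "0 0 0 0 0 0 -0.2;0 0 0 0 0 0 -0.2;0 0 0 0 0 0 -0.2;0 0 0 0 0 0 -0.2;0 0 0 0 0 0 -0.2;0 0 0 0 0 0 -0.2;0 0 0 0 0 0 -0.2;0 0 0 0 0 0 -0.2;0 0 0 0 0 0 -0.2;0 0 0 0 0 0 -0.2"}}

```text
clock: 6.23
eef_pos: [432.7, 54.0, 64.6]
tcp_rot: [3.142, -0.0, -2.869]
contact_force: [-0.5, 0.2, -0.1]
opening: 0.599
```

```bash
python3 - <<'E'
from h import *
s=r.sense(); print(s["qvel"].round(3),s["eef_pos"])
to(434.6,53.9,20,.273+np.pi)
im=r.grab_frame("top"); sc=r.grab_frame("scene")
cv2.imwrite("pics/g3.png",np.vstack([cv2.resize(im[80:300,320:520],(500,550)),])); 
b=im[80:300,240:520]; a=sc[170:390,240:440]
cv2.imwrite("pics/g3.png",cv2.resize(np.hstack([a,b]),None,fx=1.6,fy=1.6,interpolation=cv2.INTER_CUBIC))
E
```

```text
[ 0.001 -0.002 -0.    -0.    -0.001  0.001] [432.71201114  53.9612541   64.64984948]
rz 0.0 t [-0.18 -0.06  4.46] q6 -1.72
```

View pics/g3.png

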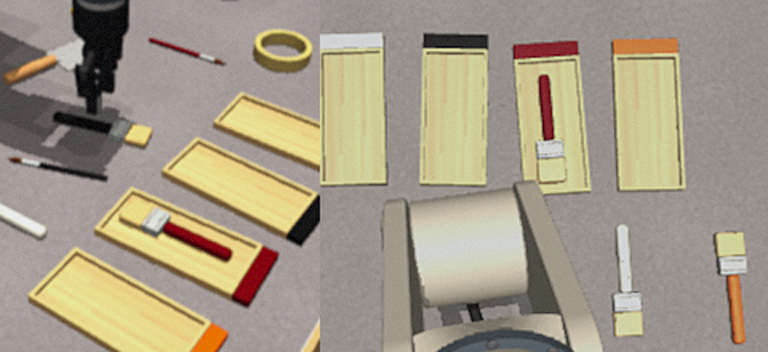

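The red brush lies flat and lengthwise in the red tray, roughly 5 mm off centre. The gripper stands over the black handle, so I grasp that now.

>>> {"name": "apply_moves", "arguments": {"series": "-0.2 -0.1 1.5 0 0 0 -0.2;0 0 1.5 0 0 0 -0.2;0 0 1 0 0 0 -0.2;0 0 0.5 0 0 0 -0.2;0 0 0 0 0 0 -0.2;0 0 0 0 0 0 1;0 0 0 0 0 0 1;0 0 0 0 0 0 1;0 0 0 0 0 0 1;0 0 0 0 0 0 1"}}

```text
clock: 7.17
eef_pos: [435.3, 53.6, 20.4]
tcp_rot: [-3.141, 0.001, -2.868]
contact_force: [-0.4, -0.3, 6.7]
opening: 0.173
```

>>> {"name": "apply_moves", "arguments": {"series": "0 0 0 0 0 0 1;0 0 -0.5 0 0 0 1;0 0 -0.5 0 0 0 1;0 0 -1 0 0 0 1;0 0 -1 0 0 0 1;0 0 0 0 0 0 1;0 0 0 0 0 0 1;0 0 0 0 0 0 1;0 0 0 0 0 0 1;0 0 0 0 0 0 1"}}

```text
clock: 8.0
eef_pos: [434.6, 53.6, 49.4]
tcp_rot: [3.142, -0.001, -2.868]
contact_force: [-0.3, 1.1, 0.1]
opening: 0.173
```

```bash
python3 - <<'E'
from h import *
s=r.sense(); print(s["eef_pos"],s["opening"])
to(656.9,64.4,52,np.pi-.038)
# red brush in its tray, from the picture: non-wood silhouette pieces
im=r.grab_frame("top"); hsv=cv2.cvtColor(im,cv2.COLOR_BGR2HSV)
x0,y0,x1,y1=364,118,412,200
m=cv2.inRange(hsv[y0:y1,x0:x1],(160,90,30),(180,255,200))|cv2.inRange(hsv[y0:y1,x0:x1],(0,90,30),(8,255,200))
c=biggest(m).reshape(-1,2)+[x0,y0]; p=np.array([ray(q,17) for q in c]); (cx,cy),w,a=cv2.minAreaRect(p.astype(np.float32)); print("handle",cx,cy,w,a)
E
```

```text
[434.63837639  53.550034    49.38872619] 0.1730544724374361
rz 0.311 t [-22.17   1.93  -0.26] q6 -1.72
handle 664.330810546875 -61.01349639892578 (89.6813735961914, 14.563443183898926) 2.393068790435791
```

>>> {"name": "apply_moves", "arguments": {"series": "0 0 -0.3 0 0 0.104 1;0 0 0 0 0 0.104 1;0 0 0 0 0 0.103 1;-3.17 0.28 0 0 0 0 1;-3.17 0.28 0 0 0 0 1;-3.17 0.28 0 0 0 0 1;-3.17 0.28 0 0 0 0 1;-3.17 0.28 0 0 0 0 1;-3.17 0.28 0 0 0 0 1;-3.17 0.28 0 0 0 0 1"}}

```text
clock: 8.88
eef_pos: [658.5, 64.8, 52.0]
tcp_rot: [-3.141, -0.001, 3.104]
contact_force: [0.3, -0.3, 0.0]
opening: 0.171
```

>>> {"name": "apply_moves", "arguments": {"series": "0 0 0 0 0 0 1;0 0 0 0 0 0 1;0 0 0 0 0 0 1;0 0 0 0 0 0 1;0 0 0 0 0 0 1;0 0 0 0 0 0 1;0 0 0 0 0 0 1;0 0 0 0 0 0 1;0 0 0 0 0 0 1;0 0 0 0 0 0 1"}}

```text
clock: 9.72
eef_pos: [657.4, 64.8, 52.8]
tcp_rot: [3.142, 0.0, 3.104]
contact_force: [-1.1, -0.1, -1.6]
opening: 0.173
```

```bash
python3 - <<'E'
from h import *
s=r.sense(); print(s["eef_pos"],s["opening"],s["qvel"].round(3))
to(656.9,64.4,26.5,np.pi-.038)
E
```

```text
[657.35861907  64.75562437  52.7808957 ] 0.17279525349079825 [-0.001  0.002 -0.003  0.     0.001 -0.   ]
rz 0.0 t [ 0.04 -0.04  2.63] q6 -1.44
```

>>> {"name": "apply_moves", "arguments": {"series": "0 0 0.8 0 0 0 1;0 0 0.8 0 0 0 1;0 0 0.6 0 0 0 1;0 0 0.4 0 0 0 1;0 0 0 0 0 0 1;0 0 0 0 0 0 1;0 0 0 0 0 0 0.3;0 0 0 0 0 0 0.3;0 0 0 0 0 0 0.3;0 0 0 0 0 0 0.3"}}

```text
clock: 10.55
eef_pos: [657.4, 64.8, 26.7]
tcp_rot: [-3.142, 0.0, 3.104]
contact_force: [0.6, 0.1, 0.0]
opening: 0.347
```

>>> {"name": "apply_moves", "arguments": {"series": "0 0 -0.5 0 0 0 0.3;0 0 -1 0 0 0 0.3;0 0 -2 0 0 0 0.3;0 0 -2 0 0 0 0;0 0 0 0 0 0 0;0 0 0 0 0 0 0;0 0 0 0 0 0 0;0 0 0 0 0 0 0;0 0 0 0 0 0 0;0 0 0 0 0 0 0"}}

```text
clock: 11.38
eef_pos: [656.9, 64.7, 80.9]
tcp_rot: [-3.141, -0.001, 3.104]
contact_force: [-0.1, -0.8, -0.2]
opening: 0.501
```

```bash
python3 - <<'E'
from h import *
s=r.sense(); print(s["eef_pos"],s["opening"],s["qvel"].round(3))
to(428.4,-159.3,65,np.pi+.022)
E
```

```text
[656.90684921  64.7066498   80.8978874 ] 0.5006580364177923 [ 0.    -0.001 -0.004  0.001 -0.002 -0.001]
rz -0.06 t [ 23.34 -21.89   1.59] q6 -1.44
```

>>> {"name": "apply_moves", "arguments": {"series": "0 0 0 0 0 -0.06 -0.2;2.6 -2.43 0 0 0 0 -0.2;2.6 -2.43 0 0 0 0 -0.2;2.6 -2.43 0 0 0 0 -0.2;2.6 -2.43 0 0 0 0 -0.2;2.6 -2.43 0 0 0 0 -0.2;2.6 -2.43 0 0 0 0 -0.2;2.6 -2.43 0.5 0 0 0 -0.2;2.6 -2.43 0.5 0 0 0 -0.2;2.54 -2.45 0.6 0 0 0 -0.2"}}

```text
clock: 12.22
eef_pos: [427.6, -160.1, 65.6]
tcp_rot: [-3.141, 0.0, -3.119]
contact_force: [0.3, -0.4, 0.1]
opening: 0.596
```

>>> {"name": "apply_moves", "arguments": {"series": "0 0 0 0 0 0 -0.2;0 0 0 0 0 0 -0.2;0 0 0 0 0 0 -0.2;0 0 0 0 0 0 -0.2;0 0 0 0 0 0 -0.2;0 0 0 0 0 0 -0.2;0 0 0 0 0 0 -0.2;0 0 0 0 0 0 -0.2;0 0 0 0 0 0 -0.2;0 0 0 0 0 0 -0.2"}}

```text
clock: 13.05
eef_pos: [429.0, -159.1, 65.7]
tcp_rot: [-3.142, 0.0, -3.119]
contact_force: [-0.0, -0.7, -0.1]
opening: 0.6
```

```bash
python3 - <<'E'
from h import *
s=r.sense(); print(s["eef_pos"],s["opening"],s["qvel"].round(3))
to(428.4,-159.3,20.5,np.pi+.022)
E
```

```text
[ 429.02140388 -159.13518328   65.69034139] 0.5995856329148612 [-0.002 -0.     0.001 -0.    -0.002 -0.   ]
rz 0.0 t [ 0.06 -0.02  4.52] q6 -1.95
```

>>> {"name": "apply_moves", "arguments": {"series": "0 0 1.5 0 0 0 -0.2;0 0 1.5 0 0 0 -0.2;0 0 1 0 0 0 -0.2;0 0 0.5 0 0 0 -0.2;0 0 0 0 0 0 -0.2;0 0 0 0 0 0 1;0 0 0 0 0 0 1;0 0 0 0 0 0 1;0 0 0 0 0 0 1;0 0 0 0 0 0 1"}}

```text
clock: 13.88
eef_pos: [429.4, -159.5, 21.4]
tcp_rot: [-3.141, 0.001, -3.119]
contact_force: [-1.0, 0.2, 7.0]
opening: 0.17
```

>>> {"name": "apply_moves", "arguments": {"series": "0 0 0 0 0 0 1;0 0 -0.5 0 0 0 1;0 0 -0.5 0 0 0 1;0 0 -1 0 0 0 1;0 0 -1 0 0 0 1;0 0 0 0 0 0 1;0 0 0 0 0 0 1;0 0 0 0 0 0 1;0 0 0 0 0 0 1;0 0 0 0 0 0 1"}}

```text
clock: 14.72
eef_pos: [428.7, -159.1, 50.4]
tcp_rot: [3.141, -0.001, -3.119]
contact_force: [-0.3, -0.1, -0.1]
opening: 0.176
```

```bash
python3 - <<'E'
from h import *
s=r.sense(); print(s["eef_pos"],s["opening"])
to(660,204.3,56,np.pi+.014)
E
```

```text
[ 428.65042082 -159.13799638   50.37683675] 0.17597467466822653
rz 0.008 t [-23.64  36.02  -0.56] q6 -1.95
```

>>> {"name": "apply_moves", "arguments": {"series": "-1.69 2.57 -0.3 0 0 0.008 1;-1.69 2.57 -0.3 0 0 0 1;-1.69 2.57 0 0 0 0 1;-1.69 2.57 0 0 0 0 1;-1.69 2.57 0 0 0 0 1;-1.69 2.57 0 0 0 0 1;-1.69 2.57 0 0 0 0 1;-1.69 2.57 0 0 0 0 1;-1.69 2.57 0 0 0 0 1;-1.69 2.57 0 0 0 0 1"}}

```text
clock: 15.55
eef_pos: [594.3, 101.7, 56.1]
tcp_rot: [-3.141, -0.001, -3.127]
contact_force: [0.5, -1.2, -1.1]
opening: 0.169
```

>>> {"name": "apply_moves", "arguments": {"series": "-1.69 2.57 0 0 0 0 1;-1.69 2.57 0 0 0 0 1;-1.69 2.57 0 0 0 0 1;-1.69 2.57 0 0 0 0 1;0 0 0 0 0 0 1;0 0 0 0 0 0 1;0 0 0 0 0 0 1;0 0 0 0 0 0 1;0 0 0 0 0 0 1;0 0 0 0 0 0 1"}}

```text
clock: 16.38
eef_pos: [659.8, 203.0, 56.7]
tcp_rot: [-3.141, -0.0, -3.128]
contact_force: [-0.1, -0.0, -0.4]
opening: 0.174
```

```bash
python3 - <<'E'
from h import *
s=r.sense(); print(s["eef_pos"],s["opening"],s["qvel"].round(3))
to(660,204.3,26.8,np.pi+.014)
E
```

```text
[659.79838072 203.04822987  56.68298454] 0.1738879855155243 [ 0.003 -0.002 -0.007 -0.     0.001 -0.001]
rz -0.001 t [-0.02  0.12  2.99] q6 -1.29
```

>>> {"name": "apply_moves", "arguments": {"series": "0 0.1 1 0 0 0 1;0 0 1 0 0 0 1;0 0 0.6 0 0 0 1;0 0 0.4 0 0 0 1;0 0 0 0 0 0 1;0 0 0 0 0 0 1;0 0 0 0 0 0 0.3;0 0 0 0 0 0 0.3;0 0 0 0 0 0 0.3;0 0 0 0 0 0 0.3"}}

```text
clock: 17.22
eef_pos: [660.1, 205.0, 26.3]
tcp_rot: [-3.141, -0.0, -3.127]
contact_force: [0.4, -0.4, -0.3]
opening: 0.35
```

>>> {"name": "apply_moves", "arguments": {"series": "0 0 -0.5 0 0 0 0.3;0 0 -1 0 0 0 0.3;0 0 -2 0 0 0 0.3;0 0 -2 0 0 0 0;0 0 0 0 0 0 0;0 0 0 0 0 0 0;0 0 0 0 0 0 0;0 0 0 0 0 0 0;0 0 0 0 0 0 0;0 0 0 0 0 0 0"}}

```text
clock: 18.05
eef_pos: [659.6, 204.8, 80.8]
tcp_rot: [-3.141, -0.001, -3.127]
contact_force: [0.6, -0.2, 0.2]
opening: 0.503
```

```bash
python3 - <<'E'
from h import *
s=r.sense(); print(s["eef_pos"],s["opening"],s["contact_force"])
to(415.4,-305.8,65,.073-np.pi)
im=r.grab_frame("top")
cv2.imwrite("pics/g4.png",cv2.resize(im[90:310,230:520],None,fx=2.6,fy=2.6,interpolation=cv2.INTER_CUBIC))
# orange brush again, handle by hue
hsv=cv2.cvtColor(im,cv2.COLOR_BGR2HSV)
m=cv2.inRange(hsv[215:302,478:520],(5,120,80),(18,255,255)); c=biggest(m).reshape(-1,2)+[478,215]
p=np.array([ray(q,10) for q in c]).astype(np.float32); print(cv2.minAreaRect(p))
E
```

```text
[659.63122926 204.84464397  80.84374319] 0.502977570706246 [ 0.5684148  -0.20354511  0.24998527]
rz -0.059 t [ 28.08 -49.15   1.58] q6 -1.29
((385.5624084472656, -306.18267822265625), (90.03185272216797, 16.56805419921875), 2.3547706604003906)
```

View pics/g4.png

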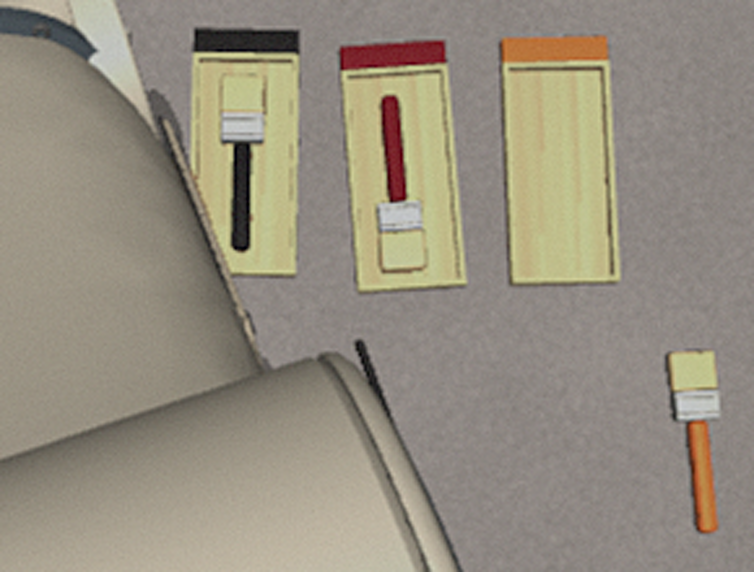

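The black brush at (240,160 in the crop) and the red one at (400,180) lie flat in their own trays; black is central and red sits slightly off centre. The orange brush is untouched at (695,440) in the crop.

>>> {"name": "apply_moves", "arguments": {"series": "1.5 -2.76 0 0 0 -0.035 0;1.5 -2.76 0 0 0 0 0;1.5 -2.76 0 0 0 0 0;1.5 -2.76 0 0 0 0 0;1.5 -2.76 0 0 0 0 0;1.5 -2.76 0 0 0 0 0;1.5 -2.76 0 0 0 0 0;1.5 -2.76 0 0 0 0 0;1.5 -2.76 0 0 0 0 0;1.5 -2.76 0 0 0 0 -0.2"}}

```text
clock: 18.93
eef_pos: [522.0, -78.7, 81.5]
tcp_rot: [3.142, -0.0, -3.092]
contact_force: [0.0, -0.7, 0.2]
opening: 0.596
```

>>> {"name": "apply_moves", "arguments": {"series": "1.5 -2.76 0.2 0 0 0 -0.2;1.5 -2.76 0.2 0 0 0 -0.2;1.5 -2.76 0.2 0 0 0 -0.2;1.5 -2.76 0.2 0 0 0 -0.2;1.5 -2.76 0.2 0 0 0 -0.2;1.5 -2.76 0.2 0 0 0 -0.2;1.5 -2.76 0.2 0 0 0 -0.2;1.5 -2.76 0.2 0 0 0 -0.2;0 0 0 0 0 0 -0.2;0 0 0 0 0 0 -0.2"}}

```text
clock: 19.77
eef_pos: [413.2, -305.2, 65.4]
tcp_rot: [3.141, -0.0, -3.095]
contact_force: [0.5, 0.4, -0.1]
opening: 0.6
```

>>> {"name": "apply_moves", "arguments": {"series": "0 0 0 0 0 0 -0.2;0 0 0 0 0 0 -0.2;0 0 0 0 0 0 -0.2;0 0 0 0 0 0 -0.2;0 0 0 0 0 0 -0.2;0 0 0 0 0 0 -0.2;0 0 0 0 0 0 -0.2;0 0 0 0 0 0 -0.2;0 0 0 0 0 0 -0.2;0 0 0 0 0 0 -0.2"}}

```text
clock: 20.6
eef_pos: [413.9, -304.0, 65.7]
tcp_rot: [3.142, -0.0, -3.092]
contact_force: [-0.9, -0.1, 0.5]
opening: 0.601
```

```bash
python3 - <<'E'
from h import *
s=r.sense(); print(s["eef_pos"],s["opening"],s["qvel"].round(3))
to(414.5,-304.9,20.5,.05-np.pi)
E
```

```text
[ 413.9320048  -303.96108663   65.67489473] 0.6013268362059723 [-0.001  0.     0.     0.001 -0.    -0.002]
rz -0.001 t [-0.05 -0.1   4.52] q6 -2.26
```

>>> {"name": "apply_moves", "arguments": {"series": "0 -0.1 1.5 0 0 0 -0.2;0 0 1.5 0 0 0 -0.2;0 0 1 0 0 0 -0.2;0 0 0.5 0 0 0 -0.2;0 0 0 0 0 0 -0.2;0 0 0 0 0 0 1;0 0 0 0 0 0 1;0 0 0 0 0 0 1;0 0 0 0 0 0 1;0 0 0 0 0 0 1"}}

```text
clock: 21.43
eef_pos: [414.4, -305.3, 21.4]
tcp_rot: [-3.141, 0.001, -3.092]
contact_force: [-1.4, 0.6, 7.1]
opening: 0.171
```

>>> {"name": "apply_moves", "arguments": {"series": "0 0 0 0 0 0 1;0 0 -0.5 0 0 0 1;0 0 -0.5 0 0 0 1;0 0 -1 0 0 0 1;0 0 -1 0 0 0 1;0 0 0 0 0 0 1;0 0 0 0 0 0 1;0 0 0 0 0 0 1;0 0 0 0 0 0 1;0 0 0 0 0 0 1"}}

```text
clock: 22.27
eef_pos: [413.7, -304.8, 50.3]
tcp_rot: [3.141, -0.001, -3.092]
contact_force: [-0.3, 0.4, 0.0]
opening: 0.176
```

```bash
python3 - <<'E'
from h import *
s=r.sense(); print(s["eef_pos"],s["opening"])
to(643.6,-201.7,55,-np.pi)
E
```

```text
[ 413.72820721 -304.78808581   50.33592815] 0.17591387183066345
rz 0.049 t [-22.99  10.31  -0.47] q6 -2.26
```

>>> {"name": "apply_moves", "arguments": {"series": "0 0 -0.4 0 0 0.049 1;-2.87 1.29 0 0 0 0 1;-2.87 1.29 0 0 0 0 1;-2.87 1.29 0 0 0 0 1;-2.87 1.29 0 0 0 0 1;-2.87 1.29 0 0 0 0 1;-2.87 1.29 0 0 0 0 1;-2.87 1.29 0 0 0 0 1;-2.87 1.29 0 0 0 0 1;0 0 0 0 0 0 1"}}

```text
clock: 23.1
eef_pos: [648.7, -199.5, 54.7]
tcp_rot: [-3.141, 0.004, -3.139]
contact_force: [-0.4, -0.4, -0.4]
opening: 0.173
```

>>> {"name": "apply_moves", "arguments": {"series": "0 0 0 0 0 0 1;0 0 0 0 0 0 1;0 0 0 0 0 0 1;0 0 0 0 0 0 1;0 0 0 0 0 0 1;0 0 0 0 0 0 1;0 0 0 0 0 0 1;0 0 0 0 0 0 1;0 0 0 0 0 0 1;0 0 0 0 0 0 1"}}

```text
clock: 23.93
eef_pos: [643.6, -201.8, 54.7]
tcp_rot: [-3.142, 0.0, -3.141]
contact_force: [-0.6, 0.8, 0.1]
opening: 0.171
```

```bash
python3 - <<'E'
from h import *
s=r.sense(); print(s["eef_pos"],s["opening"],s["qvel"].round(3))
to(643.6,-201.7,26.8,-np.pi)
E
```

```text
[ 643.56110606 -201.78591622   54.72860374] 0.17069771534581238 [ 0.     0.003 -0.001 -0.001  0.001 -0.001]
rz 0.0 t [-0.    0.01  2.79] q6 -1.88
```

>>> {"name": "apply_moves", "arguments": {"series": "0 0 1 0 0 0 1;0 0 0.8 0 0 0 1;0 0 0.6 0 0 0 1;0 0 0.4 0 0 0 1;0 0 0 0 0 0 1;0 0 0 0 0 0 1;0 0 0 0 0 0 0.3;0 0 0 0 0 0 0.3;0 0 0 0 0 0 0.3;0 0 0 0 0 0 0.3"}}

```text
clock: 24.77
eef_pos: [643.5, -201.7, 26.3]
tcp_rot: [3.142, -0.0, -3.141]
contact_force: [-0.0, 0.3, -0.2]
opening: 0.35
```

>>> {"name": "apply_moves", "arguments": {"series": "0 0 -0.5 0 0 0 0.3;0 0 -1 0 0 0 0.3;0 0 -2 0 0 0 0.3;0 0 -2 0 0 0 0;0 0 0 0 0 0 0;3 -1.5 -0.5 0 0 0 0;3 -1.5 -0.5 0 0 0 0;3 -1.5 -0.5 0 0 0 0;3 -1.5 -0.5 0 0 0 0;3 -1.5 -0.5 0 0 0 0"}}

```text
clock: 25.6
eef_pos: [492.3, -277.2, 107.4]
tcp_rot: [-3.141, 0.001, -3.141]
contact_force: [0.1, -0.9, -0.0]
opening: 0.502
```

>>> {"name": "apply_moves", "arguments": {"series": "3 -1.5 -0.5 0 0 0 0;3 -1.5 -0.5 0 0 0 0;3 -1.5 -0.5 0 0 0 0;0 0 0 0 0 0 0;0 0 0 0 0 0 0;0 0 0 0 0 0 0;0 0 0 0 0 0 0;0 0 0 0 0 0 0;0 0 0 0 0 0 0;0 0 0 0 0 0 0"}}

```text
clock: 26.43
eef_pos: [404.1, -321.4, 121.5]
tcp_rot: [3.141, -0.0, -3.14]
contact_force: [-1.0, -0.7, 0.5]
opening: 0.498
```

```bash
cat > chk.py <<'E'
from h import *
import sys
s=r.sense(); print(s["eef_pos"],s["opening"])
im=r.grab_frame("top"); sc=r.grab_frame("scene"); n=sys.argv[1]
cv2.imwrite(f"pics/{n}.png",np.hstack([cv2.resize(im[90:300,200:480],(480,360)),cv2.resize(sc[200:420,240:480],(320,360))]))
hsv=cv2.cvtColor(im,cv2.COLOR_BGR2HSV)
R=dict(white=(243,112,279,193,(0,0,150),(180,45,255)),black=(307,113,342,193,(0,0,0),(180,255,75)),red=(367,118,405,198,(160,90,30),(180,255,200)),orange=(429,117,463,195,(5,150,80),(17,255,255)))
T=dict(white=(660,204.3,.014),black=(656.9,64.4,-.038),red=(641.6,-69,.048),orange=(643.6,-201.7,0))
S=dict(white=-1,black=1,red=-1,orange=1)   # bristles towards +x or -x
for k,(x0,y0,x1,y1,lo,hi) in R.items():
    m=cv2.inRange(hsv[y0:y1,x0:x1],lo,hi)
    c=biggest(m).reshape(-1,2)+[x0,y0]; p=np.array([ray(q,16) for q in c]).astype(np.float32)
    (cx,cy),w,a=cv2.minAreaRect(p); a=np.radians((a if w[0]>w[1] else a+90)); a=(a+np.pi/2)%np.pi-np.pi/2
    u=np.array([np.cos(a),np.sin(a)])*S[k]; off=28.5 if k!="white" else 28.5
    mid=np.array([cx,cy])+off*u; print(k,"mid",mid.round(1),"off",(mid-T[k][:2]).round(1),"ang",round(a-T[k][2],3),"len",np.round(w,1))
for k,b in dict(rblack=(358,212,400,294),rred=(200,215,230,300)).items():
    c,a,d,e=brush(im,b,4); print(k,c.round(1),round(a,3))
E
python3 chk.py g5
```

```text
[ 404.13641647 -321.36049617  121.46257676] 0.4984672272846775
white mid [645.2 207.7] off [-14.8   3.4] ang 0.103 len [114.2  35. ]
black mid [654.6  67.3] off [-2.3  2.9] ang 0.018 len [13. 91.]
red mid [636.3 -62.8] off [-5.3  6.2] ang 0.001 len [89.3 13.4]
orange mid [ 642.2 -199.1] off [-1.4  2.6] ang -0.0 len [15.4 91. ]
rblack [437.1 -51.4] 0.338
rred [431.8 307.8] -3.063
```

View pics/g5.png

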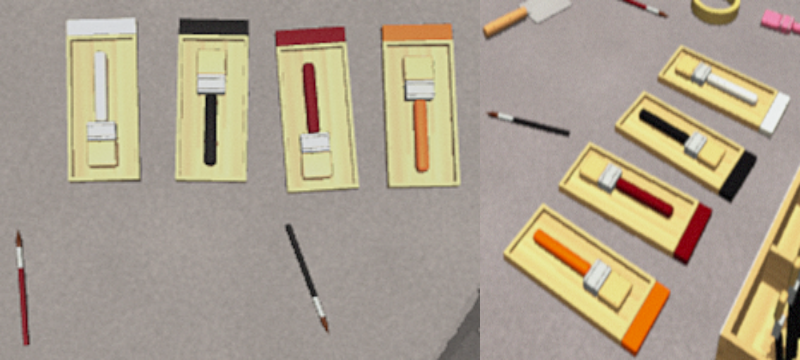

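The final view shows all four brushes flat, lengthwise and released, each in the tray of its own colour. Red is the furthest off, about 8 mm against the 15 mm limit. The white row of numbers is skewed because its mask took in the silver ferrule. By its pixel ends, (100,52) to (102,166), it is within about 3 mm. Both round brushes are where they started, so I'm handing in.

```bash
python3 -c "
from rig import r
print(r.sense()['contact_force']); print(r.sign_off())"
```

```text
[ 0.42659275  0.00439588 -0.66587592]
the job is handed in; nothing more can be done
None
```

All four flat brushes (red, black, white, orange) are in the trays matching their handles. Each was set down at floor height and released, and the job is handed in. It took about 27 s of the 93 s, and the arm was standing clear of everything at the end.

The last top-view check gave these distances from each tray's middle (limit 15 mm):

| Brush | Off centre | Angle to tray |
|---|---|---|
| Black | about 4 mm | 0.02 rad |
| Orange | about 3 mm | under 0.01 rad |
| White | about 3 mm | looks straight |
| Red | about 8 mm | under 0.01 rad |

- **Red:** it is the furthest off because I took its final correction while the arm was still settling. I left it there, as it was well within the limit.
- **White:** the automatic check disagreed, giving 15 mm and 0.10 rad, because its colour mask also caught the silver ferrule. The figures in the table come from the brush's ends in the picture instead.
- **Round brushes:** both measured within about 1 mm of where they started.

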